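Put the joiner's tools back on their outlines

ROBOT

A 7-joint arm with a two-finger parallel gripper is mounted at the origin on the work surface. World frame = base frame: x ahead of the robot, y to its left, z up, the work surface at z = 0. Lengths are in m, angles in rad, forces in N, time in s.
With the tool pointing down it reaches from about 0.4 to 0.85 m from the base axis. Payload 10.4 kg.
Tool frame: the origin (TCP) lies on the centre line of the jaws, within the pads' length; the fingertips stand 11 mm ahead of it and the grasp point (between the pads) lies 8 mm behind it; z points along the fingers, y is the line along which they close (so a half turn about z gives the same grasp; the last joint's range is limited). The gripper opens to 87 mm and grips with 3 to 60 N. Pads are 19 mm wide; open, the fingers measure 117 mm over their backs; the gripper's body (75 mm by 190 mm) begins 51 mm behind the grasp point.
Start: joints at [-1.326, 0.332, -0.065, 1.46, 0.022, 1.35, -0.088], TCP at [0.165, 0.603, 0.234] pointing down, gripper open.
Joint ranges: [-2.6, 2.6], [-0.5, 2.12], [-1.47, 1.34], [0.16, 2.42], [-1.27, 4.41], [0.06, 2.06], [-2.6, 2.6]. Speed limits (rad/s): [2.22, 2.22, 2.79, 2.79, 3.14, 3.14, 3.14].

INTERFACE

Orientations are given as a unit quaternion [x, y, z, w].
In Python, from bench import r gives the robot as it stands.
- The arm moves only by the shell command python3 -m pendant 'ROWS' [OPENING] [FORCE]. ROWS is JSON, a list of rows, each a list of 4 numbers: the shift along the tool's x, y, z in m, then the turn about the tool's z in rad. A call has 1 to 8 rows; each row shifts and turns the commanded pose from where the row before left it, along the tool's axes as they then stand; what a row does not reach is not made up. A row lasts 1/12 s, in which the tool goes at most 41.7 mm and 7.16 degrees, less where a joint would pass 70% of its speed; a pose out of reach is approached as far as the arm can. A call with a gripper value outside its range is refused whole. OPENING is the opening, from 0 (shut) to 1 (fully open), set as the call begins (- or left out, the last holds). The fingers move at their own pace and stop on an object; FORCE is the grip in N (left out, the last holds). Time passes only in rows, so rows that do not move let the fingers close. It gives the time, the measured TCP pose, the force, the opening and the grip force at its end, in the units of the state.
- r.read_state(): the state, without advancing time (a new reading comes with each control period).
- r.camera(name): name is "scene" or "top" or "wrist"; returns a dict with "img" (480x640x3 uint8, red, green, blue), "camera_matrix" (3x3 intrinsics, pixels), "dist_coeffs" ([k1, k2, p1, p2, k3] as OpenCV has them; the pictures are not rectified), "xyz" and "attitude" of the camera in the world. Camera axes: x right, y down, z forward; pixel columns grow to the right and rows downward; lengths in m; the calibration is good to about 2 mm. A picture is of the moment at which its call begins. There is no depth.
- r.close_job(): hands the job in; it is judged then, once.
Trained networks look in the newest picture that a camera, given by its name, has taken for a name from the list of things; names that differ only in an ending like _2 or _b are one class to them, and where a whole thing is asked for, a point or a joint stands for the part that bears it (a point fixed in the world has none). Each returns a list of dicts, best first, with "score" (0 to 1); they miss things now and then, are a little off and sometimes report something else, mostly with a low value. They report only what shows in the picture. A call takes as long as a camera call. They do not tell look-alikes from the thing itself.
- r.outline_of(thing, camera): "mask" (480x640 bool, what is visible of it) and "bbox" ([centre column, centre row, width, height] in pixels, round what is visible of it).
The state is a dict: "time": time; "joint_positions": joint angles; "joint_vel": joint speeds; "joint_torque": joint torques, N m; "ee_pos": TCP position; "eef_rot": TCP orientation; "ft_force": force on the tool from outside, world axes, zero at the start; "torque": the same for the moment, N m; "width": finger opening in m; "grip_force": force on a finger pad.
Only numpy, scipy, OpenCV 4.12 (cv2) and the standard library are available. Lean on these libraries where they do the work, as an engineer would, in place of code of your own. Each camera call takes 0.05 s, during which the arm holds its last target. There are 200 camera calls.

TASK

Tidy the bench: put the block plane, the try square and the two hole saws each back on the tile that shows its own black outline, flat on the tile and covering the outline, the plane and the square turned the way their outlines show and the hole saws standing shank up. Set each tool down rather than dropping it, and leave all four lying still.

Things in the scene. Friction and masses are not known exactly. Their poses are not given: they have to be found in the camera images.
- plane: Steel block plane on its sole, 130 x 42 mm: rounded, narrower toe (+x), square heel; brass knob near the toe, wooden palm rest (top 41 mm) behind. Side walls, x -78 to 2 mm, 42 mm apart outside, 32 mm high: grip across y there. Origin: on the underside, centre line, 20 mm toe-ward of the sole's middle (45 mm to toe tip, 85 mm to heel); z up. About 420 g.
- square: Try square lying flat, an L: dark wood stock with brass face, 80 x 20 x 18 mm high, and a steel blade 28 mm wide, 4 mm thick, lying low. Origin: underside, the inner corner of the L. Blade along +x (x 0 to 75, y -28 to 0 mm); stock along y (x -20 to 0, y -28 to 52 mm), to be gripped across x beside the blade. About 150 g, centre of mass about x 1, y 6 mm.
- large_saw: Large hole saw standing mouth down, dark steel: cup 62 mm in diameter, 42 mm high, on it a hub 25 mm in diameter, 7 mm high, and a round shank of 11 mm diameter up to 82 mm above the mouth, by which it can be picked. Origin: centre of the mouth (underside), z up along the shank; yaw does not matter. About 260 g.
- small_saw: Small hole saw standing mouth down, dark steel: cup 40 mm in diameter, 42 mm high, on it a hub 25 mm in diameter, 7 mm high, and a round shank of 11 mm diameter up to 82 mm above the mouth, by which it can be picked. Origin: centre of the mouth (underside), z up along the shank; yaw does not matter. About 140 g.
- outline_plane: White tile fixed on the bench, 140 x 110 x 6 mm, black silhouette on top. Origin: centre of its underside; x along the long side. Silhouette: the block plane's sole, 1 to 2 mm larger all round, centred on the tile, toe to the tile's +x. The plane's origin belongs at tile x +20, y 0 mm, yaw equal to the tile's.
- outline_square: White tile fixed on the bench, 140 x 110 x 6 mm, black silhouette on top. Origin: centre of its underside; x along the long side. Silhouette: the try square's L, 1 mm larger all round, bounding rectangle centred on the tile, blade along +x, stock along y at the -x end. The square's origin belongs at tile x -27.5, y -12 mm, yaw equal to the tile's.
- outline_large: White tile fixed on the bench, 140 x 110 x 6 mm, black silhouette on top. Origin: centre of its underside; x along the long side. Silhouette: a disc 64 mm in diameter at the tile's centre, the large hole saw's place.
- outline_small: White tile fixed on the bench, 140 x 110 x 6 mm, black silhouette on top. Origin: centre of its underside; x along the long side. Silhouette: a disc 42 mm in diameter at the tile's centre, the small hole saw's place.
Things that resemble listed ones, but are neither listed nor needed, are in the scene too. There is more than one size of the square; the one meant has the size given above.

How it is judged:
By the outcome, as a careful person would: the job done as asked, in the order asked, and still so for the second after the job is handed in, with the robot touching nothing.
It also fails if it takes over 106 s, if anything falls off the work surface, if the arm or the gripper's body presses on something with over 40 N, if the wrist force passes 120 N, or if a joint passes its speed limit or range.

## Working session

There is one attempt and no reset: what is moved stays moved. The work goes in short steps, Python scripts to look and compute and a shell command to move; the robot and the scene stay as the last step left them, time stands still between calls to the robot, and variables do not carry over. Pictures are saved under pics/ and viewed, at most 14 in all, crops included, and the job is handed in when it is done.

```bash
ls; mkdir -p pics; python3 - <<'E'
from bench import r
import cv2
s=r.read_state(); print({k:s[k] for k in('time','ee_pos','eef_rot','width','ft_force')})
for n in('top','scene'):
    c=r.camera(n); cv2.imwrite(f'pics/{n}0.png',c['img'][:,:,::-1]); print(n,c['camera_matrix'],c['dist_coeffs'],c['xyz'],c['attitude'])
    for t in('plane','square','large_saw','small_saw','outline_plane','outline_square','outline_large','outline_small'):
        print(t,[(round(float(d['score']),2),[round(float(v)) for v in d['bbox']]) for d in r.outline_of(t,n)])
E
```

```text
pics
{'time': 0.0, 'ee_pos': array([0.16530628, 0.60235275, 0.23275284]), 'eef_rot': array([ 1.33488445e-01,  9.91050111e-01, -7.14894041e-04, -4.41549212e-05]), 'width': 0.08719527431691569, 'ft_force': array([ 0.05834782,  0.01093518, -0.03100994])}
top [[437.01104774   0.         319.84557435]
 [  0.         437.01104774 244.58545178]
 [  0.           0.           1.        ]] [-0.09817747  0.          0.          0.          0.        ] [0.35588952 0.01967444 0.90954437] [ 0.71569486 -0.6972894   0.03359098 -0.02097655]
plane [(0.79, [169, 257, 56, 44])]
square [(0.81, [486, 367, 55, 69]), (0.55, [370, 150, 57, 41]), (0.22, [497, 264, 65, 57])]
large_saw [(0.62, [266, 136, 28, 39])]
small_saw [(0.72, [261, 230, 20, 22])]
outline_plane [(0.82, [497, 265, 67, 57])]
outline_square [(0.63, [164, 161, 65, 47]), (0.53, [384, 239, 83, 66])]
outline_large [(0.97, [385, 236, 80, 66])]
outline_small [(0.78, [485, 171, 67, 51])]
scene [[522.83461461   0.         324.91844214]
 [  0.         522.83461461 236.9239481 ]
 [  0.           0.           1.        ]] [-0.09069528  0.          0.          0.          0.        ] [0.98838455 0.65677799 0.71481458] [ 0.31562678  0.84396299 -0.40949033 -0.14291213]
plane [(0.9, [462, 320, 47, 63])]
square [(0.85, [219, 263, 43, 44]), (0.75, [314, 152, 57, 20])]
large_saw [(0.73, [283, 318, 36, 50])]
small_saw [(0.71, [362, 271, 22, 41])]
outline_plane [(0.89, [250, 174, 66, 34])]
outline_square [(0.67, [394, 397, 114, 92])]
outline_large [(0.82, [287, 225, 66, 43])]
outline_small [(0.81, [183, 209, 70, 40])]
```

View pics/top0.png

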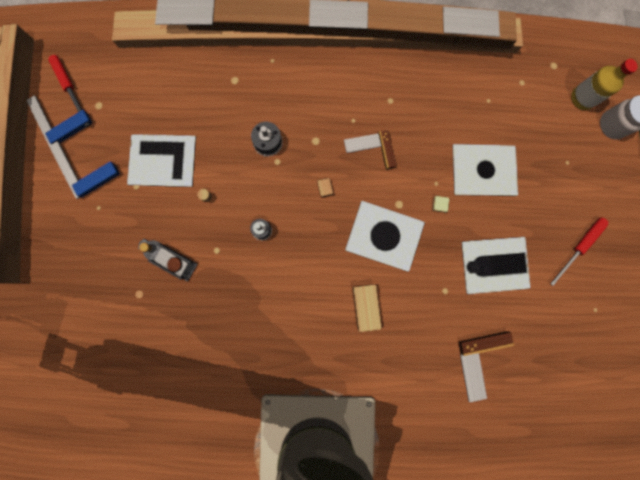

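View pics/scene0.png

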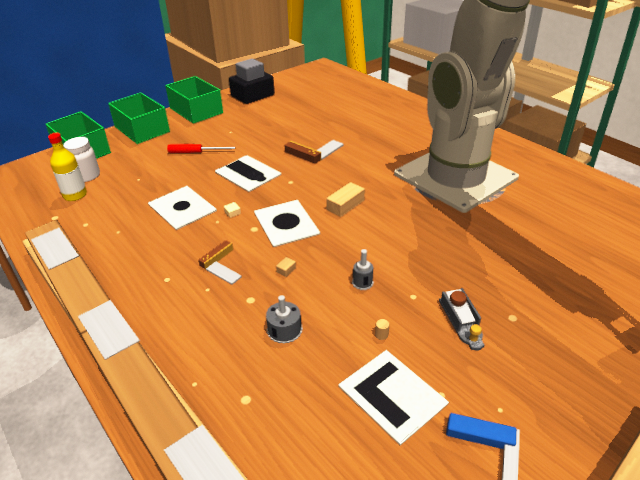

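Top view: the plane is at (169,257) with its brass toe at (145,246). The saws are at (266,138), large, and (261,230), small.
- **Squares:** A is at (370,150) with a stock of about 38 px (80 mm). B is at (486,367) with a stock of about 53 px (110 mm), so A should be the right one.
- **Tiles:** L at (162,161), plane at (497,265), large disc at (385,236), small disc at (485,171). The blank tiles and strips along the rear shelf are not needed.

I'll measure these and check square A in a crop.

```bash
cat > h.py <<'E'
import numpy as np, cv2
from scipy.spatial.transform import Rotation as R
from bench import r
def ray(c,px):
    n=cv2.undistortPoints(np.float64(px).reshape(-1,1,2),c['camera_matrix'],c['dist_coeffs']).reshape(-1,2)
    return R.from_quat(c['attitude']).apply(np.c_[n,np.ones(len(n))])
def w(c,px,z):
    d=ray(c,px); return (c['xyz']+d*((z-c['xyz'][2])/d[:,2])[:,None])[:,:2]
def proj(c,P):
    q=R.from_quat(c['attitude']).inv().apply(np.atleast_2d(P)-c['xyz'])
    return cv2.projectPoints(q,np.zeros(3),np.zeros(3),c['camera_matrix'],c['dist_coeffs'])[0].reshape(-1,2)
def ortho(c,cx,cy,half,z,n=500):
    """top-down picture of the plane z: column -> +x world, row -> -y world"""
    g=np.linspace(-half,half,n); X,Y=np.meshgrid(cx+g,cy-g)
    m=proj(c,np.c_[X.ravel(),Y.ravel(),np.full(n*n,z)]).reshape(n,n,2).astype(np.float32)
    return cv2.remap(c['img'],m[...,0],m[...,1],cv2.INTER_LINEAR)
def rect(pts):
    (a,b),(p,q),ang=cv2.minAreaRect(np.float32(pts*1000)); 
    if p<q: p,q,ang=q,p,ang+90
    return np.round([a,b,p,q,(ang+90)%180-90],1)
def tool():
    s=r.read_state(); return s['ee_pos'],R.from_quat(s['eef_rot'])
def go(x,y,z,yaw=None):
    """shift (mm, in tool axes now) and turn to TCP x,y,z (m) with closing line (tool y) at world angle yaw (deg, mod 180)"""
    p,q=tool(); d=q.inv().apply(np.array([x,y,z])-p); ty=q.apply([0,1,0]); a=np.degrees(np.arctan2(ty[1],ty[0]))
    t=0 if yaw is None else (a-yaw+90)%180-90   # tool z points down: + turn lowers the world angle
    print('at',np.round(p*1000,1),'closing',round(a,1),'shift mm',np.round(d*1000,1),'turn rad',round(np.radians(t),3),'j7',round(r.read_state()['joint_positions'][6],2))
E
python3 - <<'E'
from h import *
c=r.camera('top')
for t,z in(('plane',.02),('square',.01),('large_saw',.042),('small_saw',.042),('outline_plane',.006),('outline_square',.006),('outline_large',.006),('outline_small',.006)):
    for d in r.outline_of(t,'top'):
        if d['score']<.5: continue
        ys,xs=np.nonzero(d['mask']); P=w(c,np.c_[xs,ys],z); print(t,round(float(d['score']),2),rect(P),'mean',np.round(P.mean(0)*1000,1))
a=ortho(c,.55,-.09,.08,.006,390); b=ortho(c,.11,-.33,.08,.006,390)
cv2.imwrite('pics/sq.png',np.hstack([a,b])[:,:,::-1])
c=r.camera('wrist'); print(c['xyz']-tool()[0],c['attitude'],c['camera_matrix'])
cv2.imwrite('pics/w0.png',c['img'][:,:,::-1])
E
```

```text
plane 0.64 [387.6 320.  130.9  47.8  63.6] mean [386.2 315.8]
square 0.91 [624.  -96.6  99.4  83.  -76.2] mean [ 638.5 -104.9]
square 0.81 [ 182.3 -355.1  131.9  116.5   11.1] mean [ 193.2 -333.1]
large_saw 0.79 [636.7 120.2  72.3  58.8  15.6] mean [636.6 119.4]
large_saw 0.5 [ 587.8 -331.6  138.2  106.4  -87.8] mean [ 587.3 -331.9]
small_saw 0.92 [450.7 124.7  41.3  36.7  46.9] mean [451.  124.3]
outline_plane 0.95 [ 393.5 -368.5  143.9  111.2  -85.5] mean [ 393.1 -368.5]
outline_square 0.85 [597.  346.8 140.2 111.1 -89.6] mean [596.7 346.3]
outline_large 0.67 [ 448.  -130.8  141.9  112.6   72.7] mean [ 448.5 -130.5]
outline_large 0.5 [649.5 124.1  78.5  64.3  15.6] mean [649.2 123.9]
[-0.073997    0.02087889  0.15148735] [0.78686303 0.60022043 0.0869254  0.11413139] [[421.20029302   0.         318.77782932]
 [  0.         421.20029302 238.20050529]
 [  0.           0.           1.        ]]
```

View pics/sq.png

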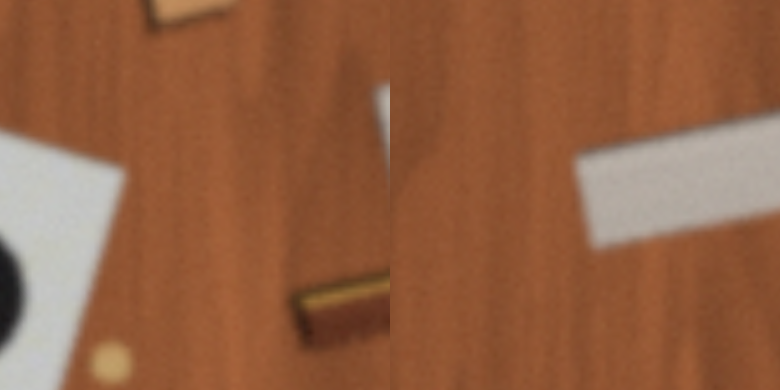

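View pics/w0.png

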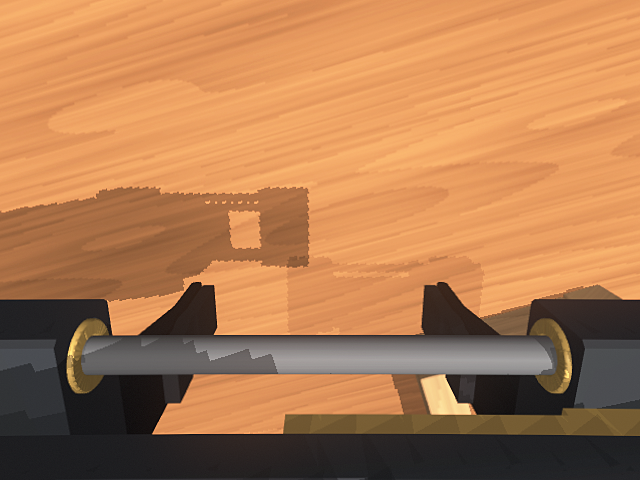

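Square A fits 99 x 83 mm against the expected 95 x 80, while B fits 132 x 116 mm, so A is chosen. I'll confirm it close up later. The wrist view shows the fingers at rows 280-400 and bench above them.

```bash
python3 - <<'E'
from h import *
c=r.camera('wrist'); p,q=tool()
for px in((320,20),(320,150),(320,240),(320,280)): 
    for z in (.006,): g=w(c,[px],z)[0]; print(px,np.round(q.inv().apply(np.r_[g,z]-p)*1000))
print(proj(c,[p, p+[0,0,-.2]]))
go(.387,.318,.234,153.6)
E
```

```text
(320, 20) [149.   1. 228.]
(320, 150) [ 46.   2. 228.]
(320, 240) [-37.   2. 228.]
(320, 280) [-78.   2. 228.]
[[317.39340574 315.59047432]
 [318.18314931 207.54420007]]
at [165.4 602.7 233.6] closing 74.7 shift mm [-289.1 -215.9   -0.5] turn rad -1.378 j7 -0.09
```

```bash
python3 -m pendant '[[-0.0321,-0.024,0,0],[-0.0321,-0.024,0,0],[-0.0321,-0.024,0,0],[-0.0321,-0.024,0,0],[-0.0321,-0.024,0,0],[-0.0321,-0.024,0,0],[-0.0321,-0.024,0,0],[-0.0321,-0.024,0,0]]' 1 
python3 -m pendant '[[-0.0322,-0.024,0,0],[0,0,0,-0.12],[0,0,0,-0.12],[0,0,0,-0.12],[0,0,0,-0.12],[0,0,0,-0.12],[0,0,0,-0.12],[0,0,0,-0.12]]'
python3 -m pendant '[[0,0,0.005,-0.12],[0,0,0.005,-0.12],[0,0,0.005,-0.12],[0,0,0.005,-0.12],[0,0,0,-0.05],[0,0,0,0],[0,0,0,0]]'
cat >> h.py <<'E'
def look(name,cx,cy,half,z,th=(),cam='wrist',n=500):
    c=r.camera(cam); cv2.imwrite(f'pics/{name}.png',ortho(c,cx,cy,half,z,n)[:,:,::-1]); return c
def best(thing,c,cam,z,near,rad=.08):
    for d in r.outline_of(thing,cam):
        ys,xs=np.nonzero(d['mask']); P=w(c,np.c_[xs,ys],z)
        if np.hypot(*(P.mean(0)-near))<rad: print(thing,round(float(d['score']),2),rect(P),'mean',np.round(P.mean(0)*1000,1),'bbox',np.round(d['bbox'])); return d['mask']
E
python3 - <<'E'
from h import *
go(.387,.318,.02,153.6)
c=look('plane',.387,.318,.09,.016)
best('plane',c,'wrist',.016,(.387,.318)); cv2.imwrite('pics/w1.png',c['img'][:,:,::-1])
E
```

```text
time: 2.12
ee_pos: [0.3631, 0.3479, 0.2338]
eef_rot: [0.133, 0.991, 0.0, 0.0]
ft_force: [0.8, -0.0, 0.7]
width: 0.0874
grip_force: 0.0
time: 2.78
ee_pos: [0.3869, 0.318, 0.2337]
eef_rot: [-0.285, 0.959, 0.0, 0.0]
ft_force: [0.0, 0.8, 0.5]
width: 0.087
grip_force: 0.0
time: 3.37
ee_pos: [0.387, 0.318, 0.2137]
eef_rot: [-0.523, 0.853, 0.0, 0.0]
ft_force: [-0.1, -1.4, 0.2]
width: 0.087
grip_force: 0.0
at [387.  318.  213.7] closing 153.0 shift mm [ 1.000e-01 -0.000e+00  1.937e+02] turn rad -0.01 j7 1.9
plane 0.92 [390.6 323.4 126.3  43.8  63. ] mean [387.3 317. ] bbox [319. 212.  59. 142.]
```

View pics/plane.png

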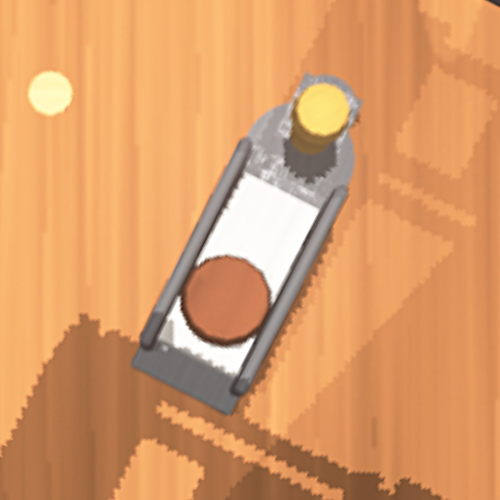

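The rectified crop shows one plane: brass knob (toe) at (322,108), palm rest at (225,298), heel corners at (132,367) and (232,413), and front wall ends at (246,142) and (343,189).

```bash
python3 - <<'E'
from h import *
c=r.camera('wrist'); C=c['xyz'][:2]; H=c['xyz'][2]
def re(px,z,cx=.387,cy=.318,half=.09,z0=.016,n=500):
    P=np.c_[cx+(np.array(px)[:,0]/(n-1)*2-1)*half, cy-(np.array(px)[:,1]/(n-1)*2-1)*half]
    return C+(P-C)*(H-z)/(H-z0)
a=np.radians(63.6); u=np.array([np.cos(a),np.sin(a)]); 
heel=re([(132,367),(232,413)],.003); fr=re([(246,141),(343,188)],.032)
print('widths',np.linalg.norm(heel[0]-heel[1]),np.linalg.norm(fr[0]-fr[1]))
print('origin from heel',heel.mean(0)+.085*u,'from wall front',fr.mean(0)-.002*u, 'cam',C,H)
o=(heel.mean(0)+.085*u+fr.mean(0)-.002*u)/2; g=o-.022*u; print(o,g); go(g[0],g[1],.016,153.6)
E
```

```text
widths 0.04118358053034835 0.03709972401672624
origin from heel [0.4008196  0.34412563] from wall front [0.40002332 0.34231682] cam [0.35259569 0.24927943] 0.36523810958309194
[0.40042146 0.34322122] [0.39063949 0.32351556]
at [387.  318.  213.8] closing 153.1 shift mm [ -6.5  -0.8 197.8] turn rad -0.009 j7 1.9
```

```bash
python3 -m pendant '[[-0.0065,-0.0008,0.038,-0.009],[0,0,0.038,0],[0,0,0.038,0],[0,0,0.038,0],[0,0,0.028,0],[0,0,0.013,0],[0,0,0.0045,0],[0,0,0,0]]' 1
python3 -m pendant '[[0,0,0,0],[0,0,0,0],[0,0,0,0],[0,0,0,0],[0,0,0,0],[0,0,0,0]]' 0 40
python3 -m pendant '[[0,0,-0.01,0],[0,0,-0.03,0],[0,0,-0.04,0],[0,0,-0.04,0],[0,0,-0.04,0],[0,0,0,0]]' 0 40
python3 - <<'E'
from h import *
go(.393,-.3685,.2,94.5+90)
E
```

```text
time: 4.18
ee_pos: [0.3902, 0.3231, 0.0154]
eef_rot: [-0.527, 0.85, -0.0, -0.001]
ft_force: [0.1, 0.2, 0.8]
width: 0.0869
grip_force: 0.0
time: 4.68
ee_pos: [0.3907, 0.3236, 0.0164]
eef_rot: [-0.527, 0.85, 0.0, 0.0]
ft_force: [-1.3, 1.1, 0.2]
width: 0.055
grip_force: 0.0
time: 5.18
ee_pos: [0.3933, 0.3258, 0.1849]
eef_rot: [-0.527, 0.85, 0.002, 0.006]
ft_force: [0.9, 0.9, 0.4]
width: 0.0151
grip_force: 0.0
at [393.3 325.8 184.9] closing 153.6 shift mm [ 622.  -308.   -21.2] turn rad -0.539 j7 1.91
```

The fingers are slow (about 80 mm/s) and had not closed before the lift. I'll reopen, check the plane has not moved, and retry.

```bash
python3 -m pendant '[[0,0,-0.015,0],[0,0,-0.014,0],[0,0,0,0],[0,0,0,0],[0,0,0,0],[0,0,0,0],[0,0,0,0],[0,0,0,0]]' 1
python3 -m pendant '[[0,0,0,0],[0,0,0,0],[0,0,0,0],[0,0,0,0]]' 1
python3 - <<'E'
from h import *
c=look('plane2',.387,.318,.09,.016); go(.3906,.3235,.016,153.6)
best('plane',c,'wrist',.016,(.387,.318))
E
```

```text
time: 5.85
ee_pos: [0.3903, 0.3232, 0.2044]
eef_rot: [-0.527, 0.85, -0.0, -0.0]
ft_force: [-0.0, 0.8, 0.3]
width: 0.0603
grip_force: 0.0
time: 6.18
ee_pos: [0.3906, 0.3234, 0.205]
eef_rot: [-0.527, 0.85, 0.0, -0.0]
ft_force: [0.2, 0.3, 0.2]
width: 0.0839
grip_force: 0.0
at [390.6 323.4 205. ] closing 153.7 shift mm [-1.00e-01  0.00e+00  1.89e+02] turn rad 0.001 j7 1.91
plane 0.65 [390.7 323.2 126.4  44.6  62.7] mean [387.3 316.9] bbox [319. 209.  56. 151.]
```

View pics/plane2.png

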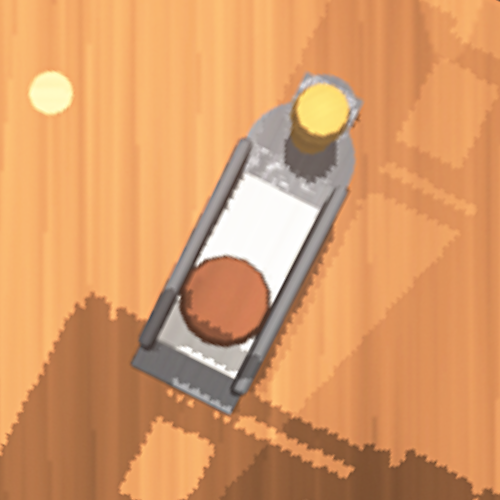

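The plane is unmoved: heel corners are still at (132,367) and (233,413).

```bash
python3 -m pendant '[[0,0,0.038,0],[0,0,0.038,0],[0,0,0.038,0],[0,0,0.038,0],[0,0,0.025,0],[0,0,0.009,0],[0,0,0.003,0],[0,0,0,0]]' 1
python3 -m pendant '[[0,0,0,0],[0,0,0,0],[0,0,0,0],[0,0,0,0],[0,0,0,0],[0,0,0,0],[0,0,0,0],[0,0,0,0]]' 0 45
python3 -m pendant '[[0,0,0,0],[0,0,0,0],[0,0,0,0],[0,0,0,0],[0,0,0,0]]'; python3 - <<'E'
from h import *
go(.393,-.3685,.2,94.5+90)
E
```

```text
time: 6.95
ee_pos: [0.3909, 0.3237, 0.0165]
eef_rot: [-0.527, 0.85, 0.0, 0.0]
ft_force: [-0.5, -0.1, -0.4]
width: 0.0869
grip_force: 0.0
time: 7.62
ee_pos: [0.3903, 0.3236, 0.0161]
eef_rot: [-0.527, 0.85, 0.0, -0.0]
ft_force: [0.8, -1.0, 5.9]
width: 0.0419
grip_force: 31.4
time: 8.03
ee_pos: [0.3903, 0.3236, 0.0161]
eef_rot: [-0.528, 0.85, 0.0, -0.0]
ft_force: [-3.3, 0.0, 4.2]
width: 0.0418
grip_force: 45.0
at [390.3 323.6  16.1] closing 153.7 shift mm [ 619.1 -309.2 -184. ] turn rad -0.538 j7 1.94
```

The grip holds, but carrying it to the tile would push joint 7 to about 3.9, past its 2.6 limit. I'll regrasp with the tool half-turned.

```bash
python3 -m pendant '[[0,0,0,0],[0,0,0,0],[0,0,0,0],[0,0,0,0],[0,0,0,0],[0,0,0,0],[0,0,-0.02,0],[0,0,-0.04,0]]' 1 45
python3 -m pendant '[[0,0,-0.03,0],[0,0,0,0.12],[0,0,0,0.12],[0,0,0,0.12],[0,0,0,0.12],[0,0,0,0.12],[0,0,0,0.12],[0,0,0,0.12]]' 
python3 -m pendant '[[0,0,0,0.12],[0,0,0,0.12],[0,0,0,0.12],[0,0,0,0.12],[0,0,0,0.12],[0,0,0,0.12],[0,0,0,0.12],[0,0,0,0.12]]' 
python3 -m pendant '[[0,0,0,0.12],[0,0,0,0.12],[0,0,0,0.12],[0,0,0,0.12],[0,0,0,0.12],[0,0,0,0.12],[0,0,0,0.12],[0,0,0,0.12]]' 
python3 -m pendant '[[0,0,0,0.12],[0,0,0,0.12],[0,0,0,0.12],[0,0,0,0.02],[0,0,0,0],[0,0,0,0]]' 
python3 - <<'E'
from h import *
go(.3903,.3236,.016,153.7)
E
```

```text
time: 8.7
ee_pos: [0.3883, 0.3212, 0.0729]
eef_rot: [-0.528, 0.85, -0.001, -0.004]
ft_force: [0.6, 0.6, -0.3]
width: 0.0842
grip_force: 0.0
time: 9.37
ee_pos: [0.3906, 0.3233, 0.106]
eef_rot: [-0.132, 0.991, 0.0, 0.0]
ft_force: [0.7, -1.0, 0.1]
width: 0.0867
grip_force: 0.0
time: 10.03
ee_pos: [0.3906, 0.3234, 0.106]
eef_rot: [0.34, 0.94, 0.0, 0.0]
ft_force: [-0.5, 1.2, -0.7]
width: 0.087
grip_force: 0.0
time: 10.7
ee_pos: [0.3906, 0.3234, 0.106]
eef_rot: [0.736, 0.677, 0.0, -0.0]
ft_force: [-0.3, -0.2, -0.2]
width: 0.0875
grip_force: 0.0
time: 11.2
ee_pos: [0.3905, 0.3235, 0.106]
eef_rot: [0.848, 0.53, 0.0, -0.0]
ft_force: [0.2, -0.2, -0.6]
width: 0.0873
grip_force: 0.0
at [390.5 323.5 106. ] closing -26.0 shift mm [ 0.  -0.3 90. ] turn rad 0.005 j7 -1.15
```

```bash
python3 -m pendant '[[0,0,0.03,0.005],[0,0,0.035,0],[0,0,0.02,0],[0,0,0.005,0],[0,0,0,0],[0,0,0,0]]' 1
python3 -m pendant '[[0,0,0,0],[0,0,0,0],[0,0,0,0],[0,0,0,0],[0,0,0,0],[0,0,0,0],[0,0,0,0],[0,0,0,0]]' 0 45
python3 -m pendant '[[0,0,0,0],[0,0,0,0],[0,0,0,0]]'; python3 - <<'E'
from h import *
go(.393,-.3685,.2,94.5+90)
E
python3 -m pendant '[[0,0,-0.01,0],[0,0,-0.03,0],[0,0,-0.04,0],[0,0,-0.04,0],[0,0,-0.04,0],[0,0,-0.02,0],[0,0,0,0]]'
python3 - <<'E'
from h import *
go(.393,-.3685,.2,94.5+90)
E
```

```text
time: 11.7
ee_pos: [0.3911, 0.3237, 0.017]
eef_rot: [0.85, 0.526, 0.0, -0.0]
ft_force: [0.2, 0.4, 0.2]
width: 0.0873
grip_force: 0.0
time: 12.37
ee_pos: [0.3905, 0.3234, 0.0161]
eef_rot: [0.85, 0.526, -0.0, -0.0]
ft_force: [4.8, -2.2, 3.6]
width: 0.0414
grip_force: 31.6
time: 12.62
ee_pos: [0.3905, 0.3234, 0.0161]
eef_rot: [0.85, 0.526, -0.0, -0.0]
ft_force: [-0.6, -0.1, 2.3]
width: 0.0418
grip_force: 45.0
at [390.5 323.4  16.1] closing -26.5 shift mm [-618.   311.3 -184. ] turn rad -0.542 j7 -1.09
time: 13.2
ee_pos: [0.3923, 0.3247, 0.2013]
eef_rot: [0.851, 0.526, 0.004, -0.001]
ft_force: [0.9, 1.1, -4.8]
width: 0.0418
grip_force: 45.0
at [392.3 324.7 201.3] closing -26.6 shift mm [-619.7  310.6   -3.1] turn rad -0.542 j7 -1.2
```

```bash
python3 -m pendant '[[-0.015,0.0115,0,0],[-0.029,0.023,0,0],[-0.029,0.023,0,0],[-0.029,0.023,0,0],[-0.029,0.023,0,0],[-0.029,0.023,0,0],[-0.029,0.023,0,0],[-0.029,0.023,0,0]]'
python3 -m pendant '[[-0.032,0.022,0,0],[-0.036,0.014,0,0],[-0.037,0.012,0,0],[-0.037,0.012,0,0],[-0.037,0.012,0,0],[-0.037,0.012,0,0],[-0.037,0.012,0,0],[-0.037,0.012,0,0]]'
python3 -m pendant '[[-0.037,0.012,0,0],[-0.037,0.012,0,0],[-0.037,0.012,0,0],[-0.037,0.012,0,0],[-0.02,0.006,0,0],[0,0,0,-0.11],[0,0,0,-0.11],[0,0,0,-0.11]]'
python3 -m pendant '[[0,0,0,-0.11],[0,0,0,-0.1],[0,0,0,0],[0,0,0,0],[0,0,0,0]]'
python3 - <<'E'
from h import *
go(.393,-.370,.03,94.5+90)
c=look('tp',.393,-.3685,.09,.006)
m=best('outline_plane',c,'wrist',.006,(.393,-.3685))
cv2.imwrite('pics/tpw.png',c['img'][:,:,::-1])
E
```

```text
time: 13.87
ee_pos: [0.4463, 0.0489, 0.1945]
eef_rot: [0.851, 0.526, -0.001, -0.0]
ft_force: [1.1, 0.3, -3.6]
width: 0.0418
grip_force: 45.0
time: 14.53
ee_pos: [0.4126, -0.2579, 0.195]
eef_rot: [0.851, 0.526, 0.0, -0.001]
ft_force: [1.6, -0.0, -5.8]
width: 0.0413
grip_force: 45.0
time: 15.2
ee_pos: [0.3874, -0.4234, 0.1946]
eef_rot: [0.752, 0.66, -0.001, -0.001]
ft_force: [0.3, 0.6, -4.6]
width: 0.0414
grip_force: 45.0
time: 15.62
ee_pos: [0.3887, -0.423, 0.1957]
eef_rot: [0.681, 0.732, -0.0, -0.0]
ft_force: [0.5, -0.2, -4.2]
width: 0.0419
grip_force: 45.0
at [ 388.7 -423.   195.7] closing 4.2 shift mm [ 52.5   8.3 165.7] turn rad -0.006 j7 1.08
```

View pics/tp.png

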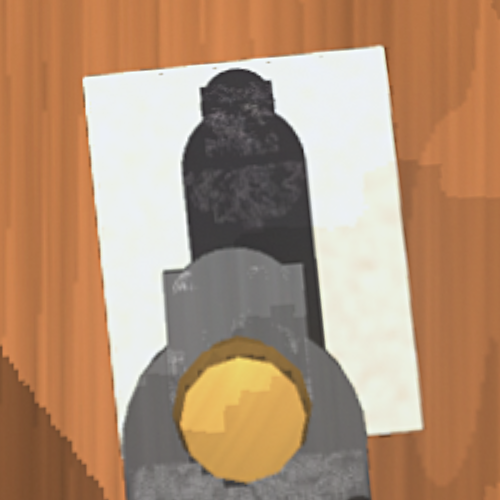

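The tile's far edge runs (84,76)-(383,46) and its right edge goes to (423,430), which gives a yaw of about 95.8° and a centre near pixel (252,253). The held plane hides the lower half, with its toe tip at (235,248). I'll check the plane's offset in the hand from that tip.

```bash
python3 - <<'E'
from h import *
c=r.camera('wrist'); C=c['xyz']; 
P=np.array([.393+(235/499*2-1)*.09,-.3685-(248/499*2-1)*.09]); p,q=tool()
for z in(.180,.185):
    T=C[:2]+(P-C[:2])*(C[2]-z)/(C[2]-.006); print(z,np.round(q.inv().apply(np.r_[T,z]-p)*1000,1),'expect x 67.3')
a=np.radians(95.8);u=np.array([np.cos(a),np.sin(a)]); t=np.array([.394,-.3695])-.0023*u; print(t); go(t[0],t[1],.0225,95.8+90)
E
```

```text
0.18 [66.7  1.8 16.2] expect x 67.3
0.185 [67.1  1.8 11.2] expect x 67.3
[ 0.39423243 -0.37178823]
at [ 389.1 -423.2  196.2] closing 4.3 shift mm [ 50.9   9.  173.7] turn rad -0.026 j7 1.09
```

```bash
python3 -m pendant '[[0.025,0.004,0,-0.026],[0.0259,0.004,0.02,0],[0,0,0.04,0],[0,0,0.04,0],[0,0,0.035,0],[0,0,0.02,0],[0,0,0.009,0],[0,0,0,0]]'
python3 -m pendant '[[0,0,0.003,0],[0,0,0.003,0],[0,0,0.002,0],[0,0,0.001,0],[0,0,0.001,0],[0,0,0,0],[0,0,0,0]]'
python3 - <<'E'
from h import *
go(.3932,-.3718,.0221,95.8+90)
E
```

```text
time: 16.43
ee_pos: [0.3917, -0.3714, 0.0309]
eef_rot: [0.67, 0.742, -0.001, -0.001]
ft_force: [-0.3, 1.0, -4.0]
width: 0.0417
grip_force: 45.0
time: 17.02
ee_pos: [0.3928, -0.372, 0.0227]
eef_rot: [0.67, 0.742, -0.0, 0.0]
ft_force: [-0.2, 0.4, -4.4]
width: 0.0416
grip_force: 45.0
at [ 392.8 -372.    22.7] closing 5.9 shift mm [0.2 0.4 0.6] turn rad 0.001 j7 1.16
```

```bash
python3 -m pendant '[[0,0,0.0004,0],[0,0,0.0003,0],[0,0,0,0],[0,0,0,0]]'
python3 -m pendant '[[0,0,0,0],[0,0,0,0],[0,0,0,0],[0,0,0,0],[0,0,0,0],[0,0,0,0],[0,0,0,0]]' 0.9
python3 -m pendant '[[0,0,-0.01,0],[0,0,-0.035,0],[0,0,-0.04,0],[0,0,-0.04,0],[0,0,-0.04,0],[0,0,-0.025,0],[0,0,0,0],[0,0,0,0]]' 1
python3 - <<'E'
from h import *
c=look('tp2',.393,-.3685,.09,.006)
go(.624,-.0966,.21)
c=r.camera('top'); a=ortho(c,.393,-.3685,.09,.006,390); b=ortho(c,.63,-.095,.08,.006,390); cv2.imwrite('pics/t2.png',np.hstack([a,b])[:,:,::-1])
E
```

```text
time: 17.35
ee_pos: [0.3928, -0.372, 0.0221]
eef_rot: [0.67, 0.742, 0.0, 0.0]
ft_force: [-0.9, 2.5, 3.6]
width: 0.0417
grip_force: 45.0
time: 17.93
ee_pos: [0.3927, -0.372, 0.0218]
eef_rot: [0.67, 0.742, -0.0, 0.0]
ft_force: [-0.4, -0.2, -0.2]
width: 0.0758
grip_force: 0.0
time: 18.6
ee_pos: [0.3931, -0.3724, 0.2136]
eef_rot: [0.67, 0.742, 0.001, 0.002]
ft_force: [-0.3, 0.4, -0.1]
width: 0.0868
grip_force: 0.0
at [ 392.7 -371.8  212.2] closing 5.9 shift mm [250.1 258.3   2.4] turn rad 0.0 j7 0.97
```

View pics/tp2.png

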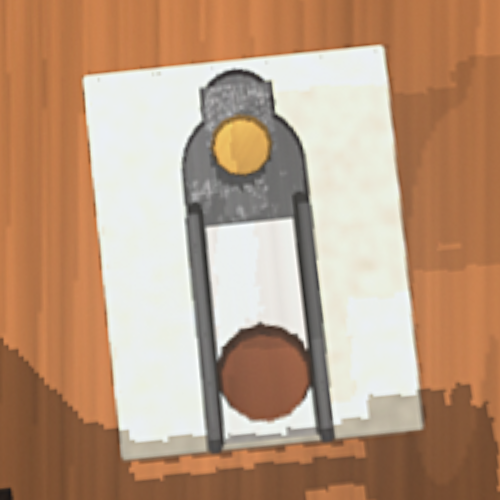

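View pics/t2.png

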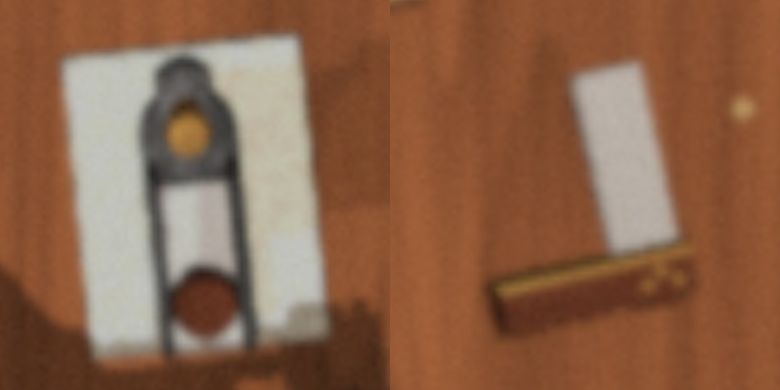

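The plane sits inside its outline, with an even dark rim and the toe tip at (237,70). The right crop shows square A: stock from (490,285) to (690,245), blade up to (607,68), inner corner near (612,257), yaw about 101.5°. The stock is about 82 mm and the blade 75 mm, so it is the right one.

```bash
python3 -m pendant '[[0.0237,0.0289,0,0],[0.0237,0.0289,0,0],[0.0237,0.0289,0,0],[0.0237,0.0289,0,0],[0.0237,0.0289,0,0],[0.0237,0.0289,0,0],[0.0237,0.0289,0,0],[0.0237,0.0289,0,0]]'
python3 -m pendant '[[0.0237,0.0285,0,0],[0,0,0,0.12],[0,0,0,0.12],[0,0,0,0.12],[0,0,0,0.12],[0,0,0,0.12],[0,0,0,0.12],[0,0,0,0.12]]'
python3 -m pendant '[[0,0,0,0.12],[0,0,0,0.12],[0,0,0,0.12],[0,0,0,0.12],[0,0,0,0.12],[0,0,0,0.033],[0,0,0,0],[0,0,0,0]]'
python3 - <<'E'
from h import *
c=look('s1',.63,-.095,.08,.018)
best('square',c,'wrist',.012,(.63,-.1)); print(c['xyz']); np.save('cs1.npy',c['xyz']); go(.629,-.133,.013,101.5)
E
```

```text
time: 19.37
ee_pos: [0.6035, -0.158, 0.2101]
eef_rot: [0.67, 0.742, -0.001, -0.001]
ft_force: [0.3, -0.1, 1.3]
width: 0.0867
grip_force: 0.0
time: 20.03
ee_pos: [0.6284, -0.1332, 0.2101]
eef_rot: [0.916, 0.402, -0.001, -0.0]
ft_force: [0.2, 0.4, 0.2]
width: 0.0866
grip_force: 0.0
time: 20.7
ee_pos: [0.6286, -0.1332, 0.2105]
eef_rot: [0.995, 0.101, -0.001, 0.0]
ft_force: [-0.5, -0.3, -0.2]
width: 0.0864
grip_force: 0.0
square 0.63 [624.1 -96.8  94.   82.7 -77.4] mean [ 641.7 -103.1] bbox [274. 207. 111.  99.]
[ 0.70564998 -0.11718497  0.36184884]
at [ 628.8 -133.2  211.1] closing -78.4 shift mm [  0.4  -0.2 198.1] turn rad 0.001 j7 -0.8
```

View pics/s1.png

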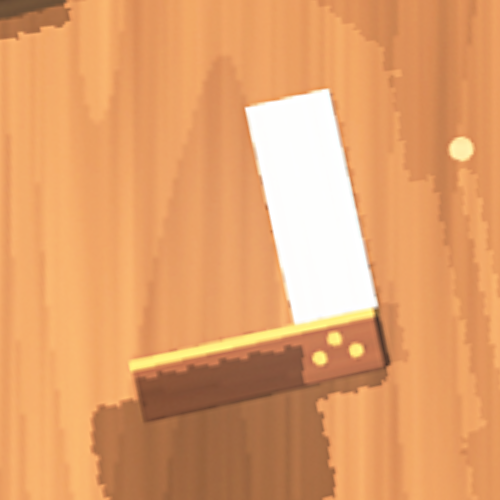

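The close crop confirms the square. The stock's inner edge runs (130,360)-(378,310), 81 mm long and 20 mm wide, with yaw 101.4°, so the origin is near (291,328). I'll grasp at (0.6317,-0.1328).

```bash
python3 -m pendant '[[0.0029,0.0002,0.04,0],[0,0,0.04,0],[0,0,0.04,0],[0,0,0.035,0],[0,0,0.025,0],[0,0,0.012,0],[0,0,0.0045,0],[0,0,0.001,0]]' 0.6 35
python3 -m pendant '[[0,0,0,0],[0,0,0,0],[0,0,0,0],[0,0,0,0],[0,0,0,0],[0,0,0,0],[0,0,0,0],[0,0,0,0]]' 0 35
python3 -m pendant '[[0,0,0,0],[0,0,0,0]]'
```

```text
time: 21.47
ee_pos: [0.6321, -0.133, 0.0143]
eef_rot: [0.995, 0.1, -0.0, 0.0]
ft_force: [0.2, 0.2, -0.1]
width: 0.0531
grip_force: 0.2
time: 22.13
ee_pos: [0.6322, -0.1327, 0.0146]
eef_rot: [0.995, 0.1, 0.0, 0.0]
ft_force: [-1.7, 2.0, 4.7]
width: 0.0196
grip_force: 34.9
time: 22.3
ee_pos: [0.6322, -0.1327, 0.0145]
eef_rot: [0.995, 0.1, 0.0, 0.0]
ft_force: [-1.4, 1.9, 5.8]
width: 0.0199
grip_force: 34.9
```

```bash
python3 -m pendant '[[0,0,-0.01,0],[0,0,-0.03,0],[0,0,-0.04,0],[0,0,-0.04,0],[0,0,-0.04,0],[0,0,-0.02,0],[0,-0.02,-0.005,0],[-0.003,-0.035,0,0]]'
python3 -m pendant '[[-0.003,-0.039,0,0],[-0.003,-0.039,0,0],[-0.003,-0.039,0,0],[-0.003,-0.039,0,0],[-0.003,-0.039,0,0],[-0.003,-0.039,0,0],[-0.003,-0.039,0,0],[-0.003,-0.039,0,0]]'
python3 -m pendant '[[-0.005,-0.039,0,0],[-0.005,-0.039,0,0],[-0.005,-0.035,0,0],[0,0,0,0.096],[0,0,0,0.096],[0,0,0,0],[0,0,0,0],[0,0,0,0]]'
cat >> h.py <<'E'
def tile(c,x,y,half=.1,n=801):
    """white tile rectangle (with its black print filled) and black print, from a rectified picture at z=.006"""
    a=ortho(c,x,y,half,.006,n); hsv=cv2.cvtColor(a,cv2.COLOR_RGB2HSV)
    m=((hsv[...,1]<70)&(hsv[...,2]>120)).astype(np.uint8); m=cv2.morphologyEx(m,cv2.MORPH_OPEN,np.ones((9,9)))
    cs=max(cv2.findContours(m,cv2.RETR_EXTERNAL,cv2.CHAIN_APPROX_NONE)[0],key=cv2.contourArea)
    f=cv2.drawContours(np.zeros_like(m),[cs],-1,1,-1); b=((hsv[...,2]<90)&(cv2.erode(f,np.ones((9,9)))>0))
    W=lambda q: np.c_[x+(q[:,0]/(n-1)*2-1)*half,y-(q[:,1]/(n-1)*2-1)*half]
    print('tile',rect(W(cs.reshape(-1,2))))
    ys,xs=np.nonzero(b); B=W(np.c_[xs,ys]); print('print',rect(B),'mean',np.round(B.mean(0)*1000,1),'area mm2',round(len(B)*(2*half/(n-1)*1000)**2)); return a
E
python3 - <<'E'
from h import *
go(.5955,.309,.2,90.4)
c=r.camera('wrist'); a=tile(c,.597,.3465)
t=r.camera('top'); tile(t,.597,.3465); tile(t,.448,-.131); tile(t,.588,-.332)
cv2.imwrite('pics/st.png',np.hstack([cv2.resize(a,(400,400)),c['img'][40:440,120:520]])[:,:,::-1])
E
```

```text
time: 22.97
ee_pos: [0.6184, -0.0838, 0.2021]
eef_rot: [0.995, 0.097, 0.002, 0.002]
ft_force: [0.3, 0.1, -1.7]
width: 0.0198
grip_force: 34.9
time: 23.63
ee_pos: [0.5314, 0.2231, 0.1994]
eef_rot: [0.995, 0.1, -0.0, -0.0]
ft_force: [1.9, 1.1, -1.0]
width: 0.0204
grip_force: 34.9
time: 24.3
ee_pos: [0.4955, 0.3287, 0.1992]
eef_rot: [1.0, 0.005, 0.0, 0.0]
ft_force: [-0.1, 0.6, -1.6]
width: 0.02
grip_force: 34.9
at [495.5 328.7 199.2] closing -89.4 shift mm [99.8 20.7 -0.8] turn rad 0.003 j7 -1.77
tile [598.4 347.5 139.6 109.6  89.7]
print [598.7 347.9  97.1  81.3  89.4] mean [613.2 337.3] area mm2 3923
tile [597.7 346.7 141.3 111.3  89.9]
print [0. 0. 0. 0. 0.] mean [nan nan] area mm2 0
tile [ 448.5 -130.9  142.   111.5   72.8]
print [ 448.5 -131.2   60.    60.   -90. ] mean [ 448.5 -131.1] area mm2 2860
tile [ 598.2 -347.8  142.1  112.   -88.5]
print [ 598.5 -348.6   38.2   38.    23.2] mean [ 598.6 -348.7] area mm2 1157h.py:42: RuntimeWarning: Mean of empty slice.
  ys,xs=np.nonzero(b); B=W(np.c_[xs,ys]); print('print',rect(B),'mean',np.round(B.mean(0)*1000,1),'area mm2',round(len(B)*(2*half/(n-1)*1000)**2)); return a
  ret = um.true_divide(
```

View pics/st.png

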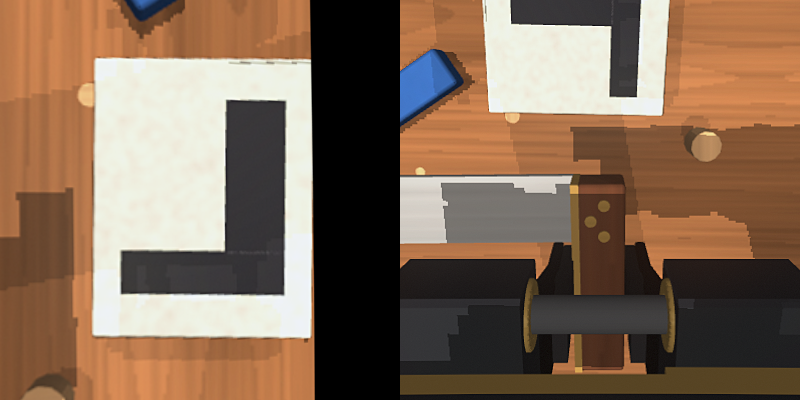

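The rectified tile (left) and the wrist view (right) show the L print clear ahead, with the square held centred on column 317. The end of the stock is at full-image row ~218, and I'll use that to check the in-hand offset.

```bash
python3 - <<'E'
from h import *
c=r.camera('wrist'); p,q=tool(); z=p[2]+.0035
for row in (217,219): print(np.round(q.inv().apply(np.r_[w(c,[(318,row)],z)[0],z]-p)*1000,1),'expect 41.5')
go(.5966,.3099,.0205,89.7)
E
```

```text
[43.  -0.5 -3.5] expect 41.5
[42.3 -0.5 -3.5] expect 41.5
at [495.5 328.9 199.1] closing -89.5 shift mm [101.   19.9 178.6] turn rad 0.014 j7 -1.77
```

```bash
python3 -m pendant '[[0.03,0.006,0,0.014],[0.035,0.007,0,0],[0.0355,0.0069,0.015,0],[0,0,0.04,0],[0,0,0.04,0],[0,0,0.04,0],[0,0,0.025,0],[0,0,0.01,0]]'
python3 -m pendant '[[0,0,0.002,0],[0,0,0,0],[0,0,0.002,0],[0,0,0.001,0],[0,0,0.001,0],[0,0,0.001,0],[0,0,0,0],[0,0,0,0]]'
python3 - <<'E'
from h import *
go(.5961,.3099,.0205,89.7)
E
```

```text
time: 25.12
ee_pos: [0.5937, 0.3082, 0.0245]
eef_rot: [1.0, -0.003, -0.002, 0.002]
ft_force: [-0.2, 0.4, -1.7]
width: 0.0197
grip_force: 34.9
time: 25.78
ee_pos: [0.5958, 0.3093, 0.0223]
eef_rot: [1.0, -0.003, 0.0, 0.0]
ft_force: [-0.7, -0.1, -1.4]
width: 0.0193
grip_force: 34.9
at [595.8 309.3  22.3] closing -90.3 shift mm [ 0.3 -0.6  1.8] turn rad -0.0 j7 -1.6
```

```bash
python3 -m pendant '[[0.0003,-0.0006,0.0006,0],[0,0,0.0006,0],[0,0,0.0005,0],[0,0,0,0],[0,0,0,0]]'
python3 -m pendant '[[0,0,0.0004,0],[0,0,0,0],[0,0,0,0]]'
```

```text
time: 26.2
ee_pos: [0.5961, 0.3099, 0.0206]
eef_rot: [1.0, -0.003, 0.0, 0.0]
ft_force: [-2.2, -0.1, 2.7]
width: 0.0197
grip_force: 34.9
time: 26.45
ee_pos: [0.5961, 0.31, 0.0206]
eef_rot: [1.0, -0.003, 0.0, -0.0]
ft_force: [-3.0, -0.7, 6.3]
width: 0.0195
grip_force: 34.9
```

```bash
python3 -m pendant '[[0,0,0,0],[0,0,0,0],[0,0,0,0],[0,0,0,0],[0,0,0,0],[0,0,0,0]]' 0.7
python3 -m pendant '[[0,0,-0.01,0],[0,0,-0.035,0],[0,0,-0.04,0],[0,0,-0.04,0],[0,0,-0.04,0],[0,0,-0.025,0],[0,0,0,0],[0,0,0,0]]' 0.7
python3 - <<'E'
from h import *
c=look('s2',.598,.347,.08,.006,n=400)
E
python3 -m pendant '[[0.008,0.038,0,0],[0.008,0.038,0,0],[0.008,0.038,0,0],[0.008,0.038,0,0],[0.008,0.038,0,0],[0,0,0,0],[0,0,0,0]]'
python3 - <<'E'
from h import *
c=look('L1',.637,.12,.08,.082,n=400); cv2.imwrite('pics/L1w.png',c['img'][:,:,::-1])
best('large_saw',c,'wrist',.042,(.637,.12)); print(c['xyz'])
cv2.imwrite('pics/v12.png',np.hstack([cv2.imread('pics/s2.png'),cv2.imread('pics/L1.png')])); go(.637,.12,.065)
E
```

```text
time: 26.95
ee_pos: [0.5961, 0.3097, 0.0198]
eef_rot: [1.0, -0.003, 0.0, 0.0]
ft_force: [-0.7, 1.8, 0.3]
width: 0.0518
grip_force: 0.0
time: 27.62
ee_pos: [0.5968, 0.3098, 0.212]
eef_rot: [1.0, -0.003, 0.001, -0.001]
ft_force: [-0.6, -0.4, -1.1]
width: 0.0611
grip_force: 0.0
time: 28.25
ee_pos: [0.6346, 0.1164, 0.209]
eef_rot: [1.0, -0.006, -0.001, 0.001]
ft_force: [-0.3, 0.4, -0.3]
width: 0.0607
grip_force: 0.0
large_saw 0.73 [647.3 121.7  65.6  59.7 -19.1] mean [647.6 122.3] bbox [312. 202.  78.  82.]
[0.71314662 0.11599356 0.36041918]
at [634.5 120.6 208.9] closing -90.3 shift mm [  2.7   0.5 143.9] turn rad 0.0 j7 -1.41
```

View pics/v12.png

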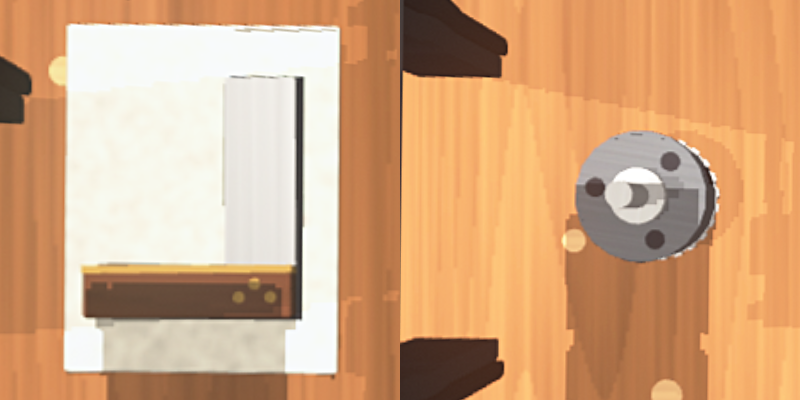

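The square lies within its print; the 2-3 px dark rim on the blade's right is mostly camera slant, and the stock end is within about 1 mm. In the right crop the large saw's shank top is at (619,194) and the cup circle centre at (640,196). Both give (0.645, 0.122).

```bash
python3 -m pendant '[[0.0105,-0.0014,0.03,0],[0,0,0.04,0],[0,0,0.035,0],[0,0,0.025,0],[0,0,0.01,0],[0,0,0.0035,0],[0,0,0,0],[0,0,0,0]]' 0.4 30
python3 -m pendant '[[0,0,0,0],[0,0,0,0],[0,0,0,0],[0,0,0,0],[0,0,0,0],[0,0,0,0],[0,0,0,0],[0,0,0,0]]' 0 40
python3 - <<'E'
from h import *
go(.4485,-.1311,.071)
E
```

```text
time: 29.02
ee_pos: [0.6463, 0.1214, 0.068]
eef_rot: [1.0, -0.002, 0.001, 0.0]
ft_force: [1.2, 0.3, 0.7]
width: 0.0351
grip_force: 0.0
time: 29.68
ee_pos: [0.6456, 0.1211, 0.0666]
eef_rot: [1.0, -0.003, 0.0, 0.0]
ft_force: [-0.7, 1.0, 1.4]
width: 0.0095
grip_force: 40.0
at [645.6 121.1  66.6] closing -90.3 shift mm [-195.7  253.3   -4.4] turn rad 0.0 j7 -1.34
```

```bash
python3 -m pendant '[[0,0,-0.01,0],[0,0,-0.03,0],[0,0,-0.04,0],[0,0,-0.03,0],[0,0,-0.01,0],[-0.01,0.013,0,0],[-0.02,0.026,0,0],[-0.022,0.028,0,0]]'
python3 -m pendant '[[-0.022,0.028,0,0],[-0.022,0.028,0,0],[-0.022,0.028,0,0],[-0.022,0.028,0,0],[-0.022,0.028,0,0],[-0.021,0.028,0,0],[-0.0125,0.018,0,0],[0,0,0,0]]'
python3 -m pendant '[[0,0,0,0],[0,0,0,0],[0,0,0,0]]'
python3 - <<'E'
from h import *
c=r.camera('wrist'); tile(c,.4485,-.131); go(.4487,-.1309,.0726); cv2.imwrite('pics/L2.png',c['img'][:,:,::-1])
E
```

```text
time: 30.35
ee_pos: [0.5925, 0.0544, 0.1859]
eef_rot: [1.0, -0.002, -0.0, 0.001]
ft_force: [0.2, -0.6, -1.5]
width: 0.01
grip_force: 40.0
time: 31.02
ee_pos: [0.4487, -0.1307, 0.1861]
eef_rot: [1.0, -0.006, -0.001, -0.003]
ft_force: [-1.0, 0.9, -1.8]
width: 0.0098
grip_force: 40.0
time: 31.27
ee_pos: [0.4518, -0.1259, 0.1869]
eef_rot: [1.0, -0.002, -0.001, 0.001]
ft_force: [0.0, 0.1, -2.5]
width: 0.0098
grip_force: 40.0
tile [ 449.6 -130.8  139.9  109.8   72.9]
print [0. 0. 0. 0. 0.] mean [nan nan] area mm2 0
at [ 451.8 -126.1  186.8] closing -90.3 shift mm [ -2.9   4.6 114.3] turn rad 0.0 j7 -1.47h.py:42: RuntimeWarning: Mean of empty slice.
  ys,xs=np.nonzero(b); B=W(np.c_[xs,ys]); print('print',rect(B),'mean',np.round(B.mean(0)*1000,1),'area mm2',round(len(B)*(2*half/(n-1)*1000)**2)); return a
  ret = um.true_divide(
```

```bash
cat >> h.py <<'E'
def held(thing,rad,off):
    c=r.camera('wrist'); p,q=tool(); a=np.linspace(0,6.283,60); P=[]
    for z in(0,.042): P.append(np.c_[rad*np.cos(a)+p[0],rad*np.sin(a)+p[1],np.full(60,p[2]-off+z)])
    px=proj(c,np.vstack(P)); print('expect cols',px.min(0)[0],px.max(0)[0],'rows from',px.min(0)[1],'scale px/mm',421/(c['xyz'][2]-p[2]+off)/1000)
    for d in r.outline_of(thing,'wrist')[:3]:
        ys,xs=np.nonzero(d['mask']); print(round(float(d['score']),2),'cols',xs.min(),xs.max(),'rows',ys.min(),ys.max())
E
python3 - <<'E'
from h import *
held('large_saw',.031,.0666); go(.4493,-.1309,.0726)
E
```

```text
expect cols 250.98110275025152 387.892119221686 rows from 208.17812898335916 scale px/mm 1.9312903938362305
0.78 cols 252 384 rows 210 334
at [ 451.8 -126.3  186.9] closing -90.3 shift mm [ -2.3   4.3 114.3] turn rad 0.0 j7 -1.47
```

```bash
python3 -m pendant '[[-0.0018,0.0045,0.02,0],[0,0,0.035,0],[0,0,0.03,0],[0,0,0.015,0],[0,0,0.006,0],[0,0,0.003,0],[0,0,0.001,0],[0,0,0,0]]'
python3 -m pendant '[[0,0,0.001,0],[0,0,0.001,0],[0,0,0.0005,0],[0,0,0,0],[0,0,0,0]]'; python3 - <<'E'
from h import *
go(.4500,-.1309,.0726)
E
```

```text
time: 32.08
ee_pos: [0.4504, -0.1298, 0.0861]
eef_rot: [1.0, -0.002, -0.0, -0.001]
ft_force: [-0.0, 0.5, -1.9]
width: 0.0096
grip_force: 40.0
time: 32.5
ee_pos: [0.4497, -0.1297, 0.0829]
eef_rot: [1.0, -0.002, -0.001, -0.001]
ft_force: [-0.1, 0.5, -2.0]
width: 0.0099
grip_force: 40.0
at [ 449.7 -129.7   82.9] closing -90.2 shift mm [ 0.3  1.3 10.3] turn rad 0.0 j7 -1.09
```

```bash
python3 -m pendant '[[0.0003,0.0012,0.004,0],[0,0,0.003,0],[0,0,0.0015,0],[0,0,0.0005,0],[0,0,0,0],[0,0,0,0]]'; python3 - <<'E'
from h import *
go(.4500,-.1309,.0726)
E
```

```text
time: 33.0
ee_pos: [0.4499, -0.1311, 0.0737]
eef_rot: [1.0, -0.002, -0.001, -0.001]
ft_force: [0.4, -0.7, -2.0]
width: 0.0097
grip_force: 40.0
at [ 449.9 -131.1   73.7] closing -90.3 shift mm [ 0.1 -0.2  1.1] turn rad 0.0 j7 -1.07
```

```bash
python3 -m pendant '[[0,0,0.0005,0],[0,0,0.0005,0],[0,0,0,0],[0,0,0,0]]'; python3 -m pendant '[[0,0,0.0003,0],[0,0,0,0],[0,0,0,0]]'
```

```text
time: 33.33
ee_pos: [0.4499, -0.131, 0.0727]
eef_rot: [1.0, -0.002, -0.001, -0.001]
ft_force: [-0.5, 0.1, -3.0]
width: 0.0097
grip_force: 40.0
time: 33.58
ee_pos: [0.45, -0.1309, 0.0726]
eef_rot: [1.0, -0.002, -0.001, -0.001]
ft_force: [-1.3, 0.8, 1.9]
width: 0.0099
grip_force: 40.0
```

```bash
python3 -m pendant '[[0,0,0,0],[0,0,0,0],[0,0,0,0],[0,0,0,0],[0,0,0,0],[0,0,0,0]]' 0.45
python3 -m pendant '[[0,0,-0.01,0],[0,0,-0.035,0],[0,0,-0.04,0],[0,0,-0.035,0],[0,0,-0.02,0],[0,0,0,0],[0,0,0,0]]' 0.7
python3 - <<'E'
from h import *
look('L3',.4495,-.131,.08,.006,n=400); go(.451,.124,.21)
E
python3 -m pendant '[[0,-0.03,0,0],[0,-0.037,0,0],[0,-0.037,0,0],[0,-0.037,0,0],[0,-0.037,0,0],[0,-0.037,0,0],[0,-0.03,0,0],[0,-0.01,0,0]]'
python3 -m pendant '[[0,0,0,0],[0,0,0,0]]'
python3 - <<'E'
from h import *
c=look('S1',.451,.124,.08,.082,n=400); best('small_saw',c,'wrist',.042,(.451,.124)); print(c['xyz'])
cv2.imwrite('pics/v13.png',np.hstack([cv2.imread('pics/L3.png'),cv2.imread('pics/S1.png')])); go(.451,.124,.0665)
E
```

```text
time: 34.08
ee_pos: [0.4499, -0.1311, 0.0724]
eef_rot: [1.0, -0.002, -0.001, -0.001]
ft_force: [-0.4, -0.7, 0.2]
width: 0.0369
grip_force: 0.0
time: 34.67
ee_pos: [0.4508, -0.1287, 0.2001]
eef_rot: [1.0, -0.0, 0.0, -0.003]
ft_force: [-0.3, -0.6, -0.4]
width: 0.0603
grip_force: 0.0
at [ 450.  -128.8  199.2] closing -90.0 shift mm [   0.8 -252.9   -9.6] turn rad 0.0 j7 -1.47
time: 35.38
ee_pos: [0.449, 0.1299, 0.1984]
eef_rot: [1.0, 0.002, -0.002, -0.0]
ft_force: [0.4, 0.5, 0.8]
width: 0.0612
grip_force: 0.0
time: 35.55
ee_pos: [0.4501, 0.1246, 0.199]
eef_rot: [1.0, -0.001, -0.002, -0.0]
ft_force: [-0.3, 0.0, 0.8]
width: 0.061
grip_force: 0.0
small_saw 0.95 [ 4.579e+02  1.269e+02  4.530e+01  3.770e+01 -1.000e-01] mean [458.2 126.8] bbox [316. 211.  48.  58.]
[0.52899075 0.1248917  0.35019598]
at [450.4 123.9 199.6] closing -90.2 shift mm [1.100e+00 1.000e-01 1.331e+02] turn rad 0.0 j7 -1.95
```

View pics/v13.png

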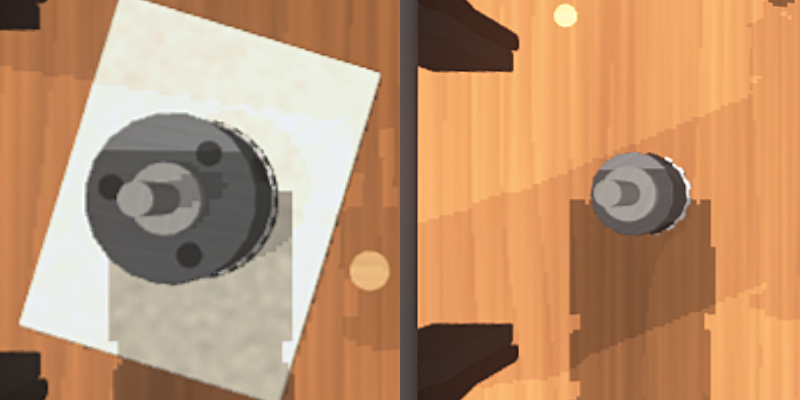

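Left: the large saw stands upright on its print, with an even hairline rim at the right edge (277,195). Right: the small saw's shank top is at (608,193), giving (0.455, 0.127).

```bash
python3 -m pendant '[[0.0046,-0.0028,0.02,0],[0,0,0.025,0],[0,0,0.025,0],[0,0,0.025,0],[0,0,0.02,0],[0,0,0.012,0],[0,0,0.005,0],[0,0,0,0]]' 0.45
python3 -m pendant '[[0,0,0,0],[0,0,0,0]]'
python3 - <<'E'
from h import *
go(.455,.1267,.0666)
E
```

```text
time: 36.32
ee_pos: [0.4543, 0.1275, 0.0676]
eef_rot: [1.0, -0.002, -0.002, -0.001]
ft_force: [-0.9, -0.1, 0.1]
width: 0.0394
grip_force: 0.0
time: 36.48
ee_pos: [0.4554, 0.1289, 0.0693]
eef_rot: [1.0, -0.001, -0.001, -0.002]
ft_force: [-0.1, -0.0, 0.3]
width: 0.0392
grip_force: 0.0
at [455.4 128.9  69.3] closing -90.1 shift mm [-0.4  2.2  2.7] turn rad 0.0 j7 -1.74
```

```bash
python3 -m pendant '[[0,0.0022,0.0027,0],[0,0,0,0],[0,0,0,0]]' 0.45 40
python3 -m pendant '[[0,0,0,0],[0,0,0,0],[0,0,0,0],[0,0,0,0],[0,0,0,0],[0,0,0,0],[0,0,0,0],[0,0,0,0]]' 0 35
python3 - <<'E'
from h import *
go(.598,-.348,.19)
E
python3 -m pendant '[[0,0,-0.01,0],[0,0,-0.025,0],[0,0,-0.03,0],[0,0,-0.03,0],[0,0,-0.02,0],[0,0,-0.008,0],[0,0,0,0]]'
python3 - <<'E'
from h import *
go(.598,-.348,.19)
E
```

```text
time: 36.73
ee_pos: [0.4548, 0.1268, 0.0659]
eef_rot: [1.0, -0.001, -0.001, -0.002]
ft_force: [-0.8, 0.1, -0.6]
width: 0.0392
grip_force: 0.0
time: 37.4
ee_pos: [0.4546, 0.1268, 0.0656]
eef_rot: [1.0, -0.001, -0.001, -0.002]
ft_force: [1.2, 1.5, 0.7]
width: 0.0097
grip_force: 35.0
at [454.6 126.8  65.6] closing -90.1 shift mm [ 143.6  474.3 -126.3] turn rad 0.0 j7 -1.73
time: 37.98
ee_pos: [0.4558, 0.1268, 0.1903]
eef_rot: [1.0, -0.001, -0.0, -0.003]
ft_force: [-0.0, 1.6, -2.3]
width: 0.0098
grip_force: 35.0
at [455.8 126.8 190.3] closing -90.1 shift mm [142.7 474.7  -2.6] turn rad 0.0 j7 -1.93
```

```bash
python3 -m pendant '[[0.005,0.017,0,0],[0.01,0.034,0,0],[0.01,0.034,0,0],[0.01,0.034,0,0],[0.01,0.034,0,0],[0.01,0.034,0,0],[0.01,0.034,0,0],[0.01,0.034,0,0]]'
python3 -m pendant '[[0.01,0.034,0,0],[0.01,0.034,0,0],[0.01,0.034,0,0],[0.01,0.034,0,0],[0.01,0.034,0,0],[0.012,0.034,0,0],[0.01,0.03,0,0],[0.005,0.018,0,0]]'
python3 -m pendant '[[0,0,0,0],[0,0,0,0],[0,0,0,0]]'
python3 - <<'E' 2>/dev/null
from h import *
c=r.camera('wrist'); tile(c,.598,-.348); held('small_saw',.02,.0656); go(.5985,-.348,.0716)
E
```

```text
time: 38.65
ee_pos: [0.5292, -0.1301, 0.1858]
eef_rot: [1.0, -0.0, -0.002, -0.001]
ft_force: [1.1, 0.6, -1.2]
width: 0.0097
grip_force: 35.0
time: 39.32
ee_pos: [0.6051, -0.3844, 0.1833]
eef_rot: [1.0, -0.002, -0.003, -0.002]
ft_force: [0.6, -0.8, -2.3]
width: 0.0098
grip_force: 35.0
time: 39.57
ee_pos: [0.606, -0.3801, 0.1848]
eef_rot: [1.0, -0.001, -0.002, -0.002]
ft_force: [-0.4, 0.5, -1.5]
width: 0.01
grip_force: 35.0
tile [ 599.5 -348.   139.6  109.8  -88.6]
print [0. 0. 0. 0. 0.] mean [nan nan] area mm2 0
expect cols 274.6304188141967 363.5258947746678 rows from 228.28927557106596 scale px/mm 1.9460607948290536
0.74 cols 276 361 rows 229 334
at [ 606.7 -379.3  186.2] closing -90.0 shift mm [ -7.9 -30.8 114.8] turn rad 0.0 j7 -0.73
```

```bash
python3 -m pendant '[[-0.0074,-0.0308,0,0],[0,0,0.02,0],[0,0,0.03,0],[0,0,0.025,0],[0,0,0.018,0],[0,0,0.009,0],[0,0,0.003,0],[0,0,0,0]]'
python3 -m pendant '[[0,0,0,0],[0,0,0,0]]'
python3 - <<'E'
from h import *
go(.5991,-.348,.0716)
E
```

```text
time: 40.38
ee_pos: [0.5989, -0.3492, 0.0819]
eef_rot: [1.0, -0.0, -0.001, -0.002]
ft_force: [0.5, -0.2, -2.0]
width: 0.0099
grip_force: 35.0
time: 40.55
ee_pos: [0.5994, -0.35, 0.0833]
eef_rot: [1.0, -0.001, -0.0, -0.001]
ft_force: [0.1, -0.2, -1.1]
width: 0.0101
grip_force: 35.0
at [ 599.4 -350.    83.3] closing -90.1 shift mm [-0.3 -2.  11.7] turn rad 0.0 j7 -0.72
```

```bash
python3 -m pendant '[[-0.0003,-0.002,0.004,0],[0,0,0.004,0],[0,0,0.0015,0],[0,0,0.001,0],[0,0,0,0],[0,0,0,0]]'
python3 - <<'E'
from h import *
go(.5991,-.348,.0716)
E
```

```text
time: 41.05
ee_pos: [0.5987, -0.3474, 0.0717]
eef_rot: [1.0, -0.0, -0.001, -0.002]
ft_force: [-0.8, 2.8, 5.4]
width: 0.0101
grip_force: 35.0
at [ 598.7 -347.4   71.7] closing -90.1 shift mm [0.4 0.6 0.1] turn rad 0.0 j7 -0.72
```

```bash
python3 -m pendant '[[0,0,0,0],[0,0,0,0],[0,0,0,0],[0,0,0,0],[0,0,0,0],[0,0,0,0]]' 0.45
python3 -m pendant '[[0,0,-0.01,0],[0,0,-0.03,0],[0,0,-0.035,0],[0,0,-0.03,0],[0,0,-0.02,0],[0,0,0,0],[0,0,0,0],[0,0,0,0]]' 0.7
python3 - <<'E'
from h import *
c=r.camera('wrist'); t=r.camera('top'); n=390
a=[ortho(c,.5993,-.348,.08,.006,n//2*2-120),ortho(t,.598,.347,.08,.006,270),ortho(t,.393,-.369,.08,.006,270),ortho(t,.4493,-.131,.08,.006,270)]
cv2.imwrite('pics/fin.png',np.vstack([np.hstack(a[:2]),np.hstack(a[2:])])[:,:,::-1])
E
```

```text
time: 41.55
ee_pos: [0.5984, -0.3476, 0.0711]
eef_rot: [1.0, -0.001, -0.001, -0.002]
ft_force: [0.1, 0.2, -0.1]
width: 0.0369
grip_force: 0.0
time: 42.22
ee_pos: [0.5985, -0.3477, 0.1958]
eef_rot: [1.0, -0.001, -0.001, -0.002]
ft_force: [-1.6, 0.8, -0.6]
width: 0.0609
grip_force: 0.0
```

View pics/fin.png

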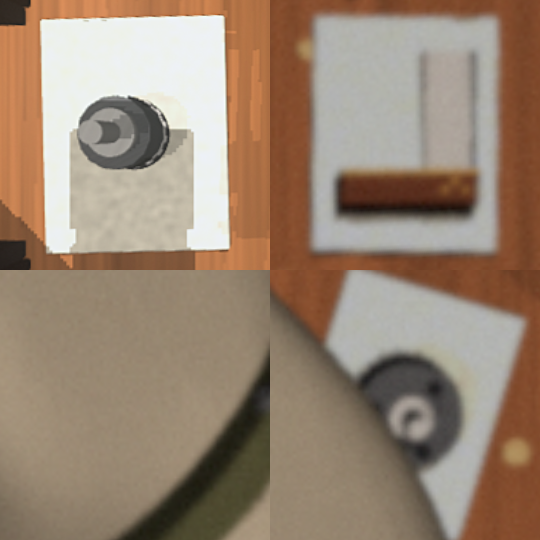

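All is in place: the small saw stands on its print with an even rim (mouth edge at (168,132)), the square's blade has a thin dark rim on both sides, and the large saw stands on its tile. The plane was checked earlier; the arm hides it here. Handing in.

```bash
python3 -c "
from bench import r
print(r.close_job())"
```

```text
the job is handed in; nothing more can be done
None
```

I put the plane, the try square and both hole saws flat on their own outline tiles, turned as asked, and handed the job in at about 42 s; the last pictures of each show them in place, though the judge returned no verdict.

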